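# Slide the top-heavy battery into its dock and shut the gate

### The arm

A 6-joint arm with a two-finger parallel gripper is mounted at the origin on a cart in front of the work surface, level with it; the furniture and walls round the work are solid. World frame = base frame: x ahead of the robot, y to its left, z up, the work surface at z = 0. Lengths are in m, angles in rad, forces in N, time in s.
With the tool pointing down it reaches from about 0.225 to 0.875 m from the base axis. Payload 3.4 kg.
Tool frame: the origin (TCP) lies at the very end of the fingers, on their centre line; the grasp point (between the pads) lies 19 mm behind it; z points along the fingers, y is the line along which they close (so a half turn about z gives the same grasp; the last joint's range is limited). The gripper opens to 85 mm and grips with 20 to 120 N. Pads are 22 mm wide; open, the fingers measure 114 mm over their backs; the gripper's body (76 mm by 85 mm) begins 54 mm behind the grasp point. The pads swing forward as they close: fully open they stand 13 mm farther back than shut.
Start: joints at [-1.369, 0.276, 1.505, -0, 1.361, -0.121], TCP at [0.182, -0.545, 0.196] pointing down, gripper open.
Joint ranges: [-2.89, 2.89], [-0.75, 2.08], [0.22, 2.7], [-1.18, 4.32], [0.11, 2.71], [-2.7, 2.7]. Speed limits (rad/s): [2.57, 2.57, 3.14, 3.14, 3.14, 3.14].

### API

Orientations are given as a unit quaternion [w, x, y, z].
In Python, from rig import manip, eyes gives the robot as it stands.
- The arm moves only by the tool servo_tool, never from a script. Its argument "series" is text: rows parted by semicolons, each of 7 numbers parted by spaces: the shift along the tool's x, y, z in m, then the turn, a rotation vector about the tool's x, y, z in degrees, then the closure, from 0 (fully open) to 1 (shut). In form: dx dy dz ax ay az fingers; .... A call has 1 to 5 rows; each row is the pose to reach, as a shift and turn from the pose commanded when the call began, along the tool's axes at that moment; what a row does not reach only later rows make up. A row lasts 1/10 s, in which the tool goes at most 50 mm and 8.59 degrees, less where a joint would pass 70% of its speed; a pose out of reach is approached as far as the arm can. A call with a gripper value outside its range is refused whole. The fingers move at their own pace and stop on an object; "squeeze" is the grip in N (left out, the last holds). Time passes only in rows, so rows that repeat a pose let the fingers close. It gives the time, the measured TCP pose, the force, the opening and the grip force at its end, in the units of the state.
- manip.get_state(): the state, without advancing time (a new reading comes with each control period).
- eyes.get_image(name): name is "scene" or "top"; returns the picture (384x512x3 uint8, red, green, blue); there is no depth.
- eyes.camera_info(name): a dict with "fx", "fy", "cx", "cy" (pixels), "dist" ([k1, k2, p1, p2, k3] as OpenCV has them; the pictures are not rectified), "eye" and "orientation" of the camera in the world. Camera axes: x right, y down, z forward; pixel columns grow to the right and rows downward; lengths in m; the calibration is good to about 2 mm. A picture is of the moment at which its call begins. camera_info takes no time and is no camera call.
- manip.sign_off(): hands the job in; it is judged then, once.
The state is a dict: "clock": time; "qpos": joint angles; "qd": joint speeds; "effort": joint torques, N m; "position": TCP position; "ee_rot": TCP orientation; "contact_force": force on the tool from outside, world axes, zero at the start; "moment": the same for the moment, N m; "width": finger opening in m; "gripper_force": force on a finger pad.
Only numpy, scipy, OpenCV 4.12 (cv2) and the standard library are available. Lean on these libraries where they do the work, as an engineer would, in place of code of your own. Each camera call takes 0.05 s, during which the arm holds its last target. There are 200 camera calls.

### The job

Push the tall, top-heavy battery module along the bench into the docking frame until it is fully home against the back stop, then push the frame's hinged gate fully shut behind it. Push the module only at the low black skid at its foot so that it slides upright: do not tip or lift it, and do not touch its grey case or handle. Leave the bottles, tub, timer and tip box where they stand.

Things in the scene. Friction and masses are not known exactly. Their poses are not given: they have to be found in the camera images.
- battery: Loose top-heavy battery module, 0.75 to 1 kg: black skid 110 (x) x 120 (y) x 36 mm high under a tall grey case. Origin: centre of the skid's underside; +x towards the dock's stop. The skid stands out 45 mm from the case on the -x side, the side to push. Starts 115 to 150 mm short of home, up to 20 mm sideways, 0.2 rad askew. Pushed higher than about 50 mm above the bench it may tip.
- battery_case: The grey case, a fixed part of the battery, 64 (x) x 114 (y) x 150 mm high, standing on the skid flush with its far (+x) edge, with a black carrying handle on top (highest point 213 mm above the bench). Origin: centre of its underside, at x = +22 mm, z = +36 mm in the battery's frame. Not to be touched.
- push_face (a point): Centre of the skid's upright -x face, 18 mm above the bench, where the module is pushed (face 120 mm wide, 36 mm high). Axes as the battery's.
- dock: Dark steel U-shaped frame, fixed on the bench, no floor. Origin: on the bench, where the battery's origin lies when fully home and straight; +x from the mouth to the back stop. Stop face at x = +55 mm, 45 mm high; side rails 30 mm high, inner faces at y = +-66 mm from x = -10 mm to the stop, flaring to +-97 mm at the mouth at x = -70 mm.
- gate (a joint): Gate hinge: 0 = shut (end stop), grows as it opens, to 2.7 rad; starts 2.0 to 2.5; stays where left (friction 0.05 N m). Upright axis at x = -70, y = -115 mm in the dock's frame. Aluminium bar 160 mm long from the axis, 10 mm thick, 15 to 43 mm above the bench; at angle a it points along (-sin a, +cos a) in dock x, y, so it shuts round the robot's side. Shut, its buffer is 6 mm clear of the skid.
- gate_tip (a point): Middle of the free end of the gate bar, 160 mm from the hinge axis, 29 mm above the bench.
- gate_pivot (a point): Point on the gate's hinge axis, 29 mm above the bench (hub radius 10 mm, top at 52 mm).
- acid_bottle: Amber reagent bottle with a black cap, 64 mm across, 126 mm high, beside the dock's right rail; bystander, to be left alone. Origin: centre of its underside.
- white_tub: White lidded tub, 71 mm across, 68 mm high, right of the work; bystander, to be left alone. Origin: centre of its underside.
- timer: Small cream bench timer, 66 x 62 x 21 mm, left front; bystander, to be left alone. Origin: centre of its underside.
- tip_box: Pipette tip box with clear lid, 65 x 118 x 65 mm, far right; bystander, to be left alone. Origin: centre of its underside.
- wash_bottle: Wash bottle with a bent spout, 58 x 92 x 177 mm, left of the work; bystander, to be left alone. Origin: centre of its underside.
There are look-alikes about, which are no part of the job. What is shaped like the battery but green is not meant.

How it is judged:
By the outcome, as a careful person would: the job done as asked, in the order asked, and still so for the second after the job is handed in, with the robot touching nothing.
It also fails if it takes over 59 s, if anything falls off the work surface, if the arm or the gripper's body presses on something with over 40 N, if the wrist force passes 120 N, or if a joint passes its speed limit or range.

## Working session

There is one attempt and no reset: what is moved stays moved. The work goes in short steps, Python scripts to look and compute and a tool call to move; the robot and the scene stay as the last step left them, time stands still between calls to the robot, and variables do not carry over. Pictures are saved under pics/ and viewed, at most 10 in all, crops included, and the job is handed in when it is done.

Besides the shell and the picture viewer there is one more tool, called after "Call:" as a command line: name --argument value ..., lists and objects as JSON in quotes. servo_tool: Moves the arm, as the interface text tells. Its arguments: {"type":"object","properties":{"series":{"type":"string"},"squeeze":{"type":"number"}},"required":["series"]}

```bash
ls; mkdir -p pics; python3 - <<'E'
from rig import manip, eyes
import cv2
for n in("scene","top"):
    im=eyes.get_image(n); cv2.imwrite(f"pics/{n}0.png",im[:,:,::-1]); print(n,eyes.camera_info(n))
print(manip.get_state())
E
```

```text
pics
scene {'fx': 374.12504458395705, 'fy': 374.12504458395705, 'cx': 254.14576845525863, 'cy': 189.15088660181988, 'dist': array([-0.12035407,  0.        ,  0.        ,  0.        ,  0.        ]), 'eye': array([-0.43734398,  0.86761449,  0.8114134 ]), 'orientation': array([ 0.20170032, -0.36158291,  0.78609221, -0.4589486 ])}
top {'fx': 479.3135408434819, 'fy': 479.3135408434819, 'cx': 251.10433622104802, 'cy': 188.30843162260678, 'dist': array([-0.20432133,  0.        ,  0.        ,  0.        ,  0.        ]), 'eye': array([0.34433164, 0.03654598, 1.61793596]), 'orientation': array([ 0.03444261, -0.70202177,  0.70921459, -0.05471578])}
{'clock': 0.1, 'qpos': array([-1.36900831e+00,  2.76534789e-01,  1.50599798e+00,  2.00617516e-05,
        1.36069697e+00, -1.20975476e-01]), 'qd': array([-0.00176051, -0.0016172 , -0.00248895, -0.00138328, -0.00102138,
        0.00161646]), 'effort': array([ 1.34243885e-03, -4.17701519e+01, -2.46404278e+01, -2.14468769e-04,
        5.74462465e-03, -7.88505815e-06]), 'position': array([ 0.18229397, -0.54478888,  0.19512793]), 'ee_rot': array([-8.18270764e-04,  9.87006211e-01,  1.60680024e-01, -2.32646790e-05]), 'contact_force': array([ 0.20971422, -0.547452  ,  0.61587818]), 'moment': array([-0.02883643, -0.00800849,  0.06411886]), 'gripper_force': 0.0, 'width': 0.08512902479486734}
```

View pics/scene0.png

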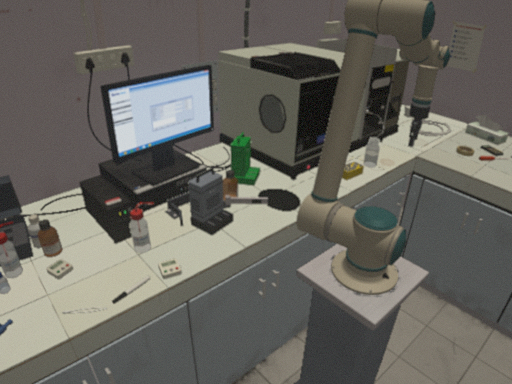

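View pics/top0.png

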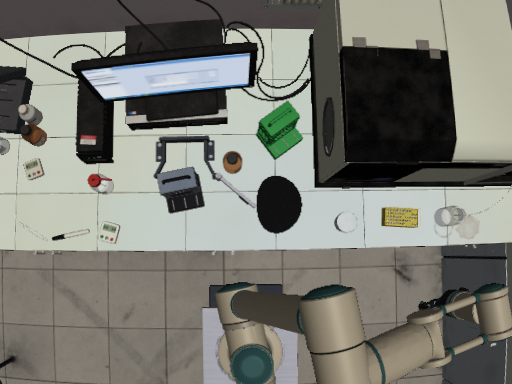

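The candidates shaped like the battery are the grey one (top ≈(181,188), scene ≈(208,203)) and the green one (top ≈(279,130), scene ≈(243,160)). The grey one, in front of the dark U-frame, fits; green is excluded. The gate bar runs from about (213,175) to (256,206) in top. I'll confirm this in an enlarged crop.

```bash
python3 - <<'E'
import cv2,numpy as np
a=cv2.imread("pics/top0.png")[125:220,140:270]; b=cv2.imread("pics/scene0.png")[165:240,155:285]
a=cv2.resize(a,None,fx=6,fy=6,interpolation=cv2.INTER_CUBIC)[:, :780]
b=cv2.resize(b,None,fx=6,fy=6,interpolation=cv2.INTER_CUBIC)
cv2.imwrite("pics/c_top.png",a);cv2.imwrite("pics/c_sc.png",b)
E
```

```text
(no output)
```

View pics/c_top.png

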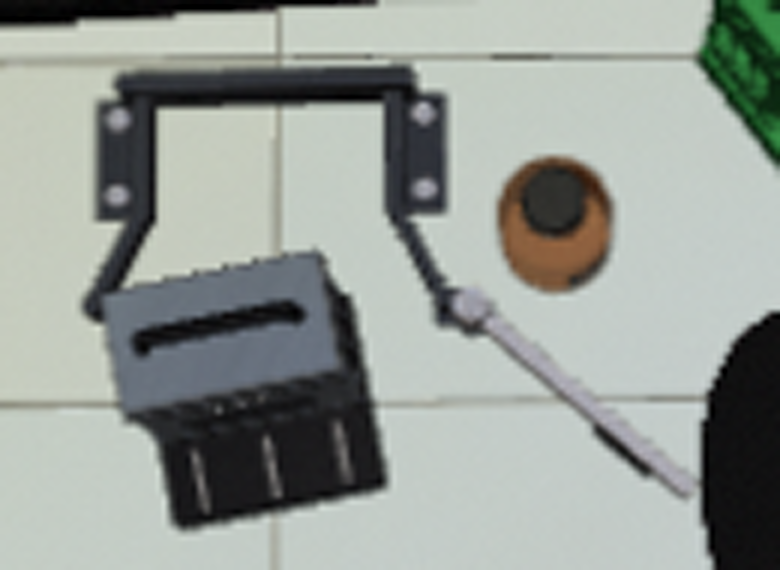

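View pics/c_sc.png

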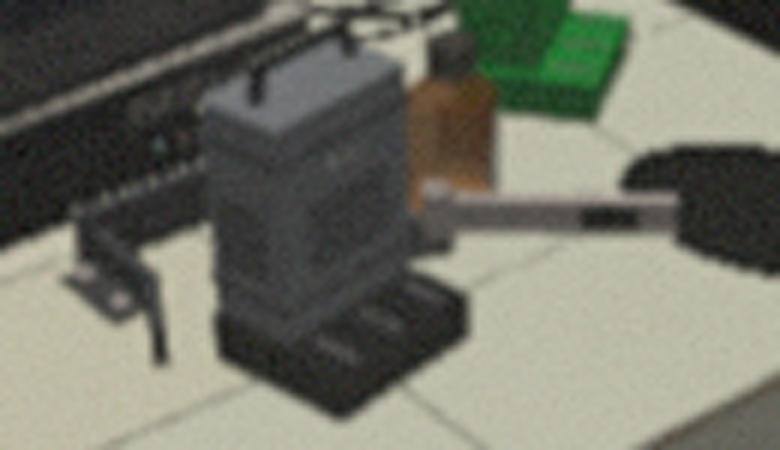

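The crops confirm the grey module askew at the dock mouth. In the top crop the skid's near corners are at (178,527) and (386,487), the hub at (472,310) and the gate tip at (690,490). Now I'll convert these to world positions.

```bash
cat > h.py <<'E'
import numpy as np,cv2
from rig import manip,eyes
from scipy.spatial.transform import Rotation as R
def ray(n,px):
    c=eyes.camera_info(n); K=np.array([[c['fx'],0,c['cx']],[0,c['fy'],c['cy']],[0,0,1.]])
    u=cv2.undistortPoints(np.array([[px]],float),K,c['dist'])[0,0]
    w,x,y,z=c['orientation']; return c['eye'],R.from_quat([x,y,z,w]).apply([u[0],u[1],1.])
def plane(n,px,z): e,d=ray(n,px); return (e+d*(z-e[2])/d[2])[:2]
def tri(p,q):
    e,d=ray("top",p); f,g=ray("scene",q)
    s,t=np.linalg.lstsq(np.stack([d,-g],1),f-e,rcond=None)[0]
    return (e+s*d+f+t*g)/2, np.linalg.norm(e+s*d-f-t*g)
T=lambda x,y:((x+.5)/6-.5+140,(y+.5)/6-.5+125)
S=lambda x,y:((x+.5)/6-.5+155,(y+.5)/6-.5+165)
E
python3 - <<'E'
from h import *
np.set_printoptions(precision=4,suppress=True)
P={"skidNL(178,527)":(178,527,.036),"skidNR":(386,487,.036),"hub":(472,303,.052),"tip":(690,490,.043),
"railL far":(155,98,.03),"railL near":(155,215,.03),"railR far":(387,98,.03),"railR near":(387,212,.03),"flL":(93,303,.03),"flR":(445,318,.03),
"stopL":(118,88,.045),"stopR":(413,85,.045),"case FL":(102,293,.186),"case FR":(320,252,.186),"case NR":(345,368,.186),"case NL":(125,417,.186)}
for k,v in P.items(): print(k,plane("top",T(*v[:2]),v[2]))
print("scene skid bottom",plane("scene",S(340,418),0),plane("scene",S(468,328),0),plane("scene",S(220,355),0))
print("tri tip",tri(T(690,490),S(678,197)),"hub",tri(T(472,303),S(435,185)),"skidR",tri(T(386,487),S(466,293)),"skidL",tri(T(178,527),S(343,376)))
print("disc",plane("top",(279,204),0),plane("top",(257,204),0),"bottle",plane("top",T(555,225),.0))
s=manip.get_state();print(s['position'],R.from_quat(s['ee_rot'][[1,2,3,0]]).as_matrix())
E
```

```text
skidNL(178,527) [0.4666 0.2621]
skidNR [0.4879 0.1469]
hub [0.5877 0.0984]
tip [ 0.4842 -0.0207]
railL far [0.7102 0.2789]
railL near [0.6429 0.2777]
railR far [0.7087 0.1471]
railR near [0.6432 0.1469]
flL [0.5931 0.3121]
flR [0.5828 0.1144]
stopL [0.7128 0.2976]
stopR [0.7126 0.1315]
case FL [0.5737 0.2805]
case FR [0.5937 0.1699]
case NR [0.5344 0.157 ]
case NL [0.5106 0.268 ]
scene skid bottom [0.4738 0.2622] [0.4997 0.144 ] [0.5753 0.2819]
tri tip (array([ 0.4839, -0.0212,  0.0413]), np.float64(0.0012046012288426187)) hub (array([0.589 , 0.0993, 0.0479]), np.float64(0.0019461194987347237)) skidR (array([0.49  , 0.1491, 0.0335]), np.float64(0.00547928830650178)) skidL (array([0.4669, 0.2626, 0.0349]), np.float64(0.0007880365646554204))
disc [ 0.4948 -0.1054] [ 0.4956 -0.0305] bottle [0.6405 0.0529]
[ 0.1823 -0.5448  0.1951] [[ 0.9484  0.3172 -0.0003]
 [ 0.3172 -0.9484  0.0016]
 [ 0.0002 -0.0016 -1.    ]]
```

```bash
cat >> h.py <<'E'
def go(*tg):
    "targets (x,y,z,yaw_deg,tilt_deg) -> rows in the current tool frame"
    s=manip.get_state(); p=s['position']; r0=R.from_quat(s['ee_rot'][[1,2,3,0]])
    print("now",s['clock'],p.round(4),"F",s['contact_force'].round(1))
    for x,y,z,ps,t in tg:
        r=R.from_euler('z',ps,degrees=True)*R.from_euler('y',-t,degrees=True)*R.from_matrix(np.diag([1,-1,-1.]))
        print(r0.inv().apply(np.array([x,y,z])-p).round(4),(r0.inv()*r).as_rotvec(degrees=True).round(2))
E
python3 -c "
from h import *
go((.30,-.2,.25,18.5,0),(.42,.194,.2,10.4,0))"
```

```text
now 0.1 [ 0.1823 -0.5448  0.1951] F [ 0.2 -0.5  0.6]
[ 0.221  -0.2897 -0.0544] [-0.09 -0.01 -0.01]
[ 0.4598 -0.6253 -0.0038] [-0.09 -0.01  8.09]
```

Call:
servo_tool --series "0.025 -0.033 -0.01 0 0 0 0; 0.05 -0.066 -0.02 0 0 0 0; 0.08 -0.105 -0.03 0 0 0 0; 0.11 -0.145 -0.04 0 0 0 0; 0.14 -0.184 -0.05 0 0 0 0"

```text
clock: 0.6
position: [0.2564, -0.3256, 0.2455]
ee_rot: [-0.0, 0.987, 0.16, 0.0]
contact_force: [1.6, -0.8, 0.7]
width: 0.0853
gripper_force: 0.0
```

Call:
servo_tool --series "0.03 -0.04 0 0 0 0 0; 0.06 -0.08 0 0 0 0 0; 0.09 -0.12 0 0 0 0 0; 0.12 -0.16 0 0 0 0 0; 0.15 -0.2 0 0 0 0 0"

```text
clock: 1.1
position: [0.335, -0.0885, 0.2456]
ee_rot: [0.0, 0.987, 0.16, 0.0]
contact_force: [1.5, -0.3, -0.5]
width: 0.0855
gripper_force: 0.0
```

```bash
python3 -c "
from h import *
go((.42,.194,.2,10.4,8))"
```

```text
now 1.1 [ 0.335  -0.0885  0.2456] F [ 1.5 -0.3 -0.5]
[ 0.1699 -0.2412  0.0455] [-0.54  7.96  8.03]
```

Call:
servo_tool --series "0.028 -0.04 0 0 0 0 0; 0.056 -0.08 0 0 2 2 0; 0.084 -0.12 0.01 0 4 4 0; 0.113 -0.16 0.02 0 6 6 0; 0.142 -0.2 0.035 0 8 8 0"

```text
clock: 1.6
position: [0.4063, 0.1445, 0.2114]
ee_rot: [-0.011, 0.993, 0.091, 0.07]
contact_force: [0.9, 0.1, -0.6]
width: 0.0852
gripper_force: 0.0
```

```bash
python3 -c "
from h import *
go((.425,.195,.1,10.4,8),(.425,.195,.02,10.4,8),(.425,.195,.007,10.4,8),(.445,.199,.007,10.4,8))"
```

```text
now 1.6 [0.4063 0.1445 0.2114] F [ 0.9  0.1 -0.6]
[ 0.0114 -0.0451  0.1146] [-0.57 -0.17 -0.02]
[-0.     -0.0443  0.1938] [-0.57 -0.17 -0.02]
[-0.0018 -0.0442  0.2067] [-0.57 -0.17 -0.02]
[ 0.0183 -0.0445  0.2096] [-0.57 -0.17 -0.02]
```

Call:
servo_tool --series "0.01 -0.03 0.03 0 0 0 0; 0.008 -0.045 0.07 -0.5 0 0 0; 0.005 -0.045 0.11 -0.5 0 0 0; 0.002 -0.045 0.15 -0.5 0 0 0; 0 -0.044 0.185 -0.5 0 0 0"

```text
clock: 2.1
position: [0.4215, 0.1922, 0.0264]
ee_rot: [-0.007, 0.993, 0.091, 0.068]
contact_force: [1.2, 0.1, -0.1]
width: 0.0853
gripper_force: 0.0
```

```bash
python3 -c "
from h import *
go((.425,.195,.007,10.4,8),(.445,.199,.007,10.4,8),(.46,.2015,.007,10.4,8))
im=eyes.get_image('top');cv2.imwrite('pics/t1.png',cv2.resize(im[120:230,130:280,::-1],None,fx=5,fy=5,interpolation=2))"
```

```text
now 2.1 [0.4215 0.1922 0.0264] F [ 1.2  0.1 -0.1]
[ 0.0012 -0.002   0.0198] [-0.06  0.12  0.11]
[ 0.0214 -0.0023  0.0226] [-0.06  0.12  0.11]
[ 0.0365 -0.002   0.0247] [-0.06  0.12  0.11]
```

View pics/t1.png

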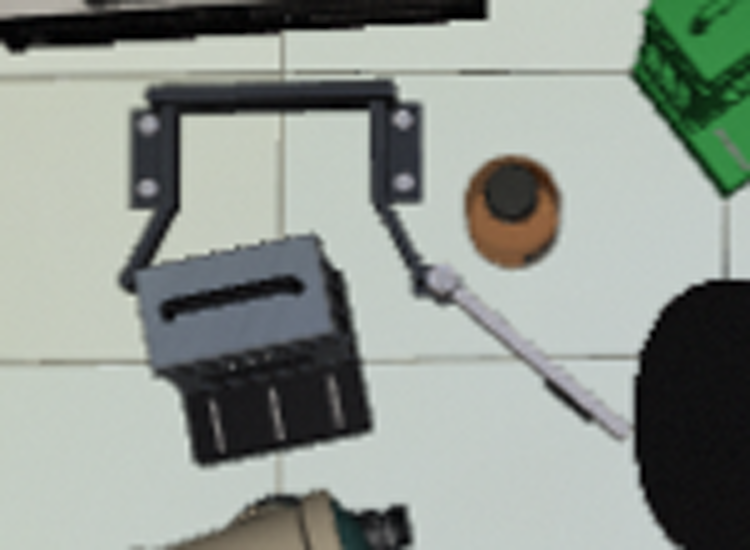

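The view shows the wrist just behind the skid's near edge, which runs (198,465)–(372,430), and nothing has moved. I'll lower and make contact gently.

Call:
servo_tool --series "0.001 -0.002 0.01 0 0 0 0; 0.001 -0.002 0.02 0 0 0 0; 0.012 -0.002 0.021 0 0 0 0; 0.022 -0.002 0.023 0 0 0 0; 0.03 -0.002 0.024 0 0 0 0"

```text
clock: 2.65
position: [0.4577, 0.2006, 0.0102]
ee_rot: [-0.007, 0.993, 0.091, 0.071]
contact_force: [0.1, 0.8, 0.6]
width: 0.0853
gripper_force: 0.0
```

Call:
servo_tool --series "0.004 0 0.0005 0 0 0 0; 0.008 0 0.001 0 0 0 0; 0.012 0 0.0015 0 0 0 0; 0.016 0 0.002 0 0 0 0; 0.02 0 0.0025 0 0 0 0"

```text
clock: 3.15
position: [0.4747, 0.2037, 0.0091]
ee_rot: [-0.007, 0.993, 0.091, 0.069]
contact_force: [0.4, -1.0, 1.0]
width: 0.0858
gripper_force: 0.0
```

```bash
python3 -c "
from h import *
print(manip.get_state()['moment'])
go((.5,.209,.007,8.4,8),(.52,.212,.007,6.4,8))
im=eyes.get_image('top');cv2.imwrite('pics/t2.png',cv2.resize(im[120:230,130:280,::-1],None,fx=5,fy=5,interpolation=2))"
```

```text
[ 0.02629872  0.08744109 -0.01480367]
now 3.15 [0.4747 0.2037 0.0091] F [ 0.4 -1.   1. ]
[ 0.0253 -0.0006  0.0056] [-0.34  0.04  2.03]
[0.0453 0.     0.0084] [-0.62  0.04  4.01]
```

View pics/t2.png

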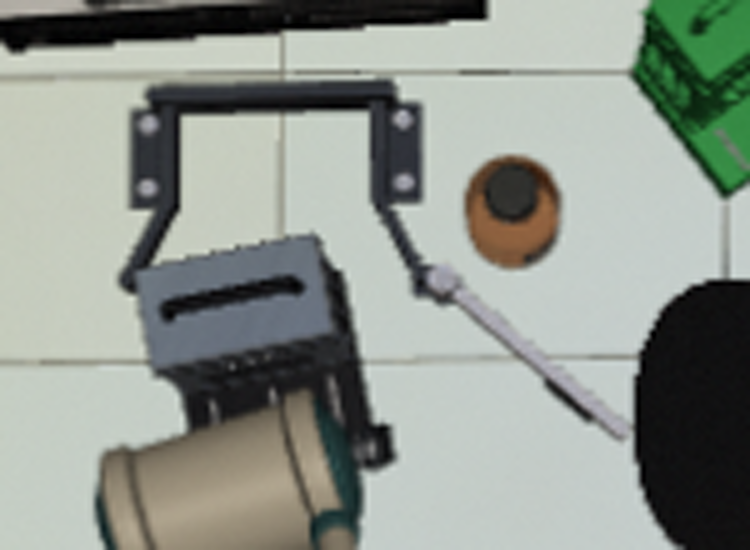

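The case looks unmoved, with its corner still at (135,268), and there is no clear force yet. I'll go a little further and compare.

Call:
servo_tool --series "0.003 0 0.0005 0 0 0 0; 0.006 0 0.001 0 0 0 0; 0.009 0 0.0015 0 0 0 0; 0.012 0 0.0025 0 0 0.3 0; 0.015 0 0.0035 0 0 0.6 0"

```text
clock: 3.7
position: [0.49, 0.2065, 0.0077]
ee_rot: [-0.007, 0.994, 0.085, 0.069]
contact_force: [-0.1, -0.0, -0.1]
width: 0.0855
gripper_force: 0.0
```

```bash
cat >> h.py <<'E'
def case():
    "grey case top from top view: centre on z=.186 plane, yaw"
    im=eyes.get_image('top'); hsv=cv2.cvtColor(im,cv2.COLOR_RGB2HSV); roi=np.zeros(im.shape[:2],np.uint8); roi[130:215,150:212]=1
    m=cv2.inRange(hsv,(95,25,70),(125,130,150))*roi; m=cv2.morphologyEx(m,cv2.MORPH_CLOSE,np.ones((5,5)))
    c=max(cv2.findContours(m,0,2)[0],key=cv2.contourArea)
    b=cv2.boxPoints(cv2.minAreaRect(c)); w=np.array([plane("top",p,.186) for p in b])
    e=max((w[1]-w[0],w[2]-w[1]),key=np.linalg.norm); e=e*np.sign(e[1])
    d=np.array([e[1],-e[0]])/np.linalg.norm(e); o=w.mean(0)-.022*d
    print("battery origin",o.round(4),"yaw deg",np.degrees(np.arctan2(d[1],d[0])).round(1),"len",np.linalg.norm(e).round(3),cv2.contourArea(c)); return im
E
python3 -c "
from h import *
im=case(); print(manip.get_state()['position'],manip.get_state()['contact_force'])
old=cv2.imread('pics/top0.png')[:,:,::-1]
real=eyes.get_image; eyes.get_image=lambda n:old.copy(); case()
"
```

```text
battery origin [0.5319 0.2165] yaw deg 11.2 len 0.111 660.5
[0.49068867 0.20666802 0.00770658] [ 0.78626987  0.66591957 -0.1763535 ]
battery origin [0.5322 0.2165] yaw deg 10.9 len 0.111 665.5
```

```bash
python3 -c "
from h import *
im=eyes.get_image('scene');cv2.imwrite('pics/s2.png',cv2.resize(im[150:250,145:275,::-1],None,fx=6,fy=6,interpolation=2))"
```

```text
(no output)
```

View pics/s2.png

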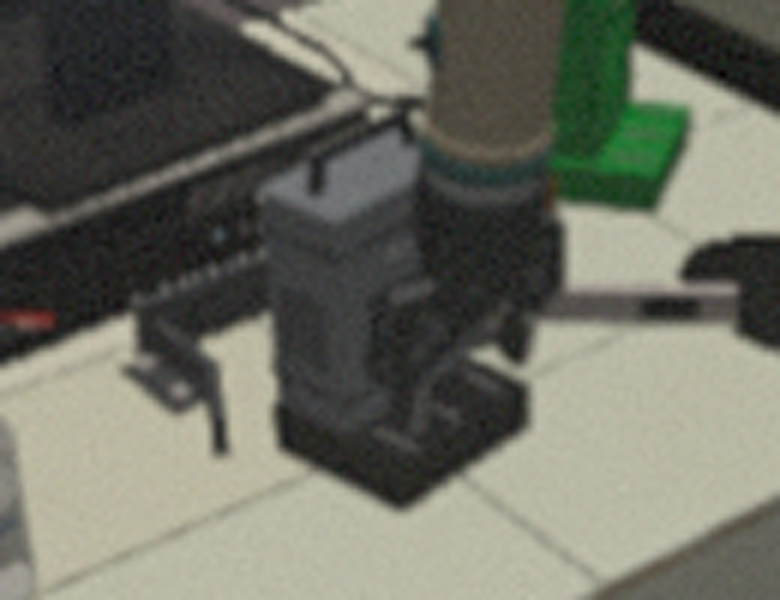

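The fingers, left tip ≈(415,430) and right ≈(515,355), are hanging above the skid top, not against its face. Open fingers sit higher than I assumed. I'll back off and measure the tip height.

Call:
servo_tool --series "-0.015 0 -0.002 0 0 0 0; -0.03 0 -0.004 0 0 0 0; -0.045 0 -0.006 0 0 0 0; -0.055 0 -0.007 0 0 0 0; -0.055 0 -0.007 0 0 0 0"

```text
clock: 4.3
position: [0.4329, 0.1965, 0.0068]
ee_rot: [-0.007, 0.994, 0.086, 0.068]
contact_force: [-0.2, -0.5, -0.0]
width: 0.0853
gripper_force: 0.0
```

```bash
python3 -c "
from h import *
p=np.array([.4907,.2067,.0077])
for n,(cx,cy) in {'L':(415,432),'R':(515,360)}.items():
    e,d=ray('scene',((cx+.5)/6-.5+145,(cy+.5)/6-.5+150))
    for xx in (.475,.485,.495): print(n,xx,(e+d*(xx-e[0])/d[0]).round(4))
case()
im=eyes.get_image('scene');cv2.imwrite('pics/s3.png',cv2.resize(im[140:240,155:285,::-1],None,fx=6,fy=6,interpolation=2)); go()"
```

```text
L 0.475 [0.475  0.2478 0.0485]
L 0.485 [0.485  0.2411 0.0401]
L 0.495 [0.495  0.2343 0.0318]
R 0.475 [0.475  0.1722 0.068 ]
R 0.485 [0.485  0.1646 0.0599]
R 0.495 [0.495  0.157  0.0518]
battery origin [0.5322 0.2165] yaw deg 10.9 len 0.111 664.0
now 4.4 [0.4357 0.1972 0.0074] F [-0.4  0.2 -0.2]
```

View pics/s3.png

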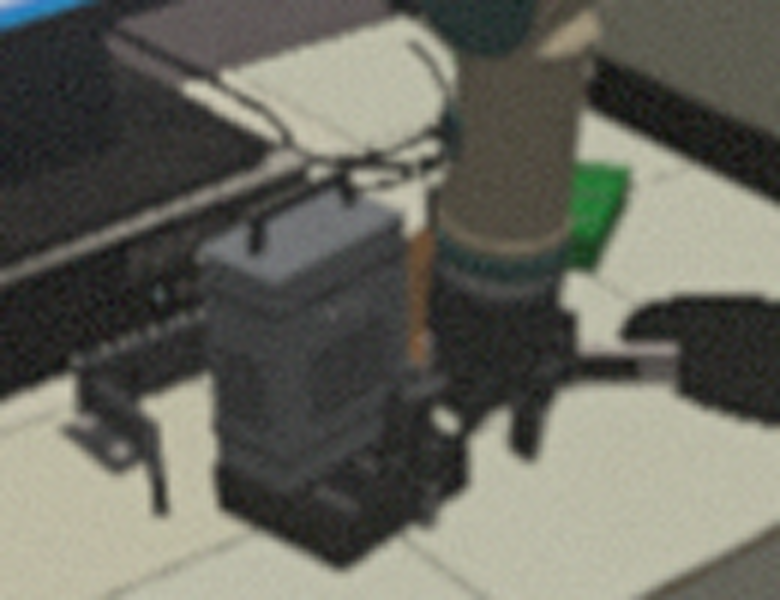

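The left finger tip is ≈(430,525) and the right ≈(528,458), behind the skid, and the battery hasn't moved.

```bash
python3 -c "
from h import *
for n,(cx,cy) in {'L':(430,525),'R':(528,460)}.items():
    e,d=ray('scene',((cx+.5)/6-.5+155,(cy+.5)/6-.5+140))
    for xx in (.42,.43,.44): print(n,xx,(e+d*(xx-e[0])/d[0]).round(4))
"
```

```text
L 0.42 [0.42   0.234  0.0485]
L 0.43 [0.43   0.2266 0.0396]
L 0.44 [0.44   0.2192 0.0307]
R 0.42 [0.42   0.1602 0.0621]
R 0.43 [0.43   0.1519 0.0534]
R 0.44 [0.44   0.1437 0.0446]
```

```bash
cat >> h.py <<'E'
def proj(n,P):
    c=eyes.camera_info(n); K=np.array([[c['fx'],0,c['cx']],[0,c['fy'],c['cy']],[0,0,1.]]); w,x,y,z=c['orientation']
    r=R.from_quat([x,y,z,w]).inv(); q=r.apply(np.atleast_2d(P)-c['eye'])
    return cv2.projectPoints(q,np.zeros(3),np.zeros(3),K,c['dist'])[0][:,0]
E
python3 -c "
from h import *
f=lambda P:((proj('scene',P)-[155,140]+.5)*6-.5).round()
for z in (0.007,.02,.045):print(z,f([[.4267,.246,z],[.4447,.148,z],[.4357,.197,z]]))
print(f([[.4666,.262,0],[.4666,.262,.036],[.488,.147,0],[.488,.147,.036],[.588,.099,.05],[.484,-.021,.043]]))
im=eyes.get_image('scene')[190:240,195:270,::-1]; cv2.imwrite('pics/s4.png',cv2.convertScaleAbs(cv2.resize(im,None,fx=10,fy=10,interpolation=2),alpha=2))
"
```

```text
0.007 [[409. 585.]
 [518. 510.]
 [464. 546.]]
0.02 [[408. 567.]
 [518. 492.]
 [464. 529.]]
0.045 [[407. 532.]
 [518. 459.]
 [463. 495.]]
[[347. 573.]
 [345. 524.]
 [476. 488.]
 [475. 440.]
 [438. 333.]
 [677. 345.]]
```

View pics/s4.png

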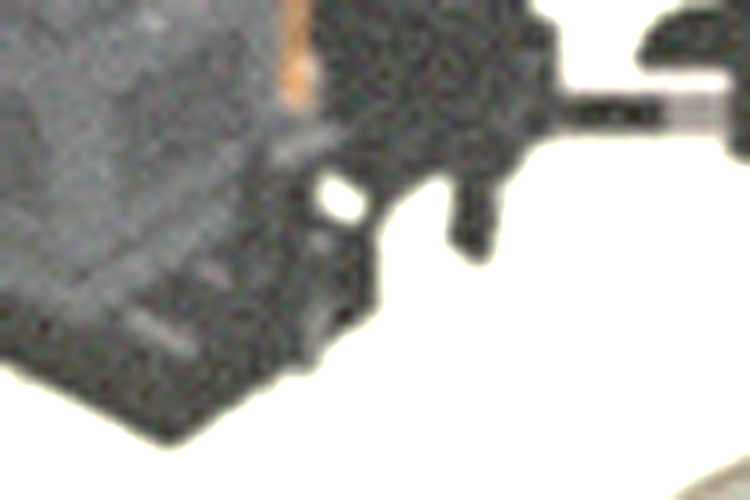

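The right tip (475,262) and left tip (310,368) match a tip height of ≈45 mm by projection, so with the fingers open they end well above the reported TCP. I'll descend carefully, watching the force.

Call:
servo_tool --series "-0.0003 0 0.002 0 0 0 0; -0.0006 0 0.004 0 0 0 0; -0.001 0 0.006 0 0 0 0; -0.001 0 0.008 0 0 0 0; -0.0015 0 0.01 0 0 0 0"

```text
clock: 4.95
position: [0.4351, 0.197, -0.0034]
ee_rot: [-0.007, 0.994, 0.086, 0.069]
contact_force: [0.3, 0.1, 0.3]
width: 0.0852
gripper_force: 0.0
```

```bash
python3 -c "
from h import *
s=manip.get_state();print(s['contact_force'],s['width'],s['qpos']);go()
im=eyes.get_image('scene')[190:240,195:270]
m=(im.max(2)<75).astype(np.uint8)
for c in range(38,56): print(c+195, [r+190 for r in np.where(m[:,c])[0]][-1:],end=' ')
"
```

```text
[0.29426621 0.08221006 0.3264722 ] 0.0852268005521122 [ 0.29126943  0.28158837  2.1089544  -0.02450274  0.61281686  1.70934368]
now 4.95 [ 0.4351  0.197  -0.0034] F [0.3 0.1 0.3]
233 [np.int64(213)] 234 [np.int64(212)] 235 [np.int64(211)] 236 [np.int64(210)] 237 [np.int64(209)] 238 [np.int64(209)] 239 [np.int64(209)] 240 [np.int64(215)] 241 [np.int64(217)] 242 [np.int64(217)] 243 [np.int64(217)] 244 [np.int64(214)] 245 [np.int64(209)] 246 [np.int64(208)] 247 [np.int64(206)] 248 [np.int64(206)] 249 [np.int64(205)] 250 [np.int64(204)]
```

Call:
servo_tool --series "-0.0003 0 0.003 0 0 0 0; -0.0006 0 0.006 0 0 0 0; -0.001 0 0.009 0 0 0 0; -0.0015 0 0.012 0 0 0 0; -0.002 0 0.015 0 0 0 0"

```text
clock: 5.5
position: [0.435, 0.197, -0.0185]
ee_rot: [-0.007, 0.994, 0.086, 0.069]
contact_force: [-0.2, -0.6, -0.1]
width: 0.0852
gripper_force: 0.0
```

```bash
cat >> h.py <<'E'
def tips():
    im=eyes.get_image('scene'); m=(im.max(2)<75)
    print({c:int(np.where(m[190:245,c])[0].max()+190) for c in range(238,250)})
E
python3 -c "
from h import *
tips();go()"
```

```text
{238: 213, 239: 213, 240: 219, 241: 220, 242: 221, 243: 221, 244: 217, 245: 213, 246: 212, 247: 210, 248: 209, 249: 209}
now 5.55 [ 0.4346  0.1969 -0.0189] F [-0.7 -0.5 -0.5]
```

Call:
servo_tool --series "-0.0003 0 0.002 0 0 0 0; -0.0006 0 0.004 0 0 0 0; -0.001 0 0.006 0 0 0 0; 0.006 0 0.008 0 0 0 0; 0.014 0 0.009 0 0 0 0"

```text
clock: 6.05
position: [0.4504, 0.1997, -0.0253]
ee_rot: [-0.007, 0.994, 0.086, 0.069]
contact_force: [-0.3, 0.4, -0.1]
width: 0.085
gripper_force: 0.0
```

Call:
servo_tool --series "0.004 0 0.0005 0 0 0 0; 0.008 0 0.001 0 0 0 0; 0.012 0 0.0015 0 0 0 0; 0.016 0 0.002 0 0 0 0; 0.02 0 0.0025 0 0 0 0"

```text
clock: 6.55
position: [0.4701, 0.2031, -0.0249]
ee_rot: [-0.007, 0.994, 0.086, 0.069]
contact_force: [0.3, 0.4, 0.4]
width: 0.0856
gripper_force: 0.0
```

```bash
python3 -c "
from h import *
case();tips();go()"
```

```text
battery origin [0.5318 0.2163] yaw deg 11.3 len 0.111 663.5Traceback (most recent call last):
  File "<string>", line 3, in <module>
    case();tips();go()
           ~~~~^^
  File "h.py", line 37, in tips
    print({c:int(np.where(m[190:245,c])[0].max()+190) for c in range(238,250)})
                 ~~~~~~~~~~~~~~~~~~~~~~~~~~~~~^^
    return umr_maximum(a, axis, None, out, keepdims, initial, where)
ValueError: zero-size array to reduction operation maximum which has no identity
```

Call:
servo_tool --series "0.002 0 0.0003 0 0 0 0; 0.004 0 0.0006 0 0 0 0; 0.006 0 0.0009 0 0 0 0; 0.008 0 0.0012 0 0 0 0; 0.01 0 0.0015 0 0 0 0"

```text
clock: 7.15
position: [0.4755, 0.2042, -0.0259]
ee_rot: [-0.007, 0.994, 0.086, 0.065]
contact_force: [-8.8, 0.9, 5.0]
width: 0.085
gripper_force: 3.7
```

```bash
python3 -c "
from h import *
case();go();s=manip.get_state();print(s['moment'])
a=eyes.get_image('scene')[165:240,180:275,::-1]
cv2.imwrite('pics/s5.png',cv2.convertScaleAbs(cv2.resize(a,None,fx=8,fy=8,interpolation=2),alpha=2))"
```

```text
battery origin [0.5332 0.2168] yaw deg 10.3 len 0.112 665.0
now 7.2 [ 0.4762  0.2044 -0.0258] F [-6.5  0.8  3.4]
[0.2629962  0.95248702 0.34830361]
```

View pics/s5.png

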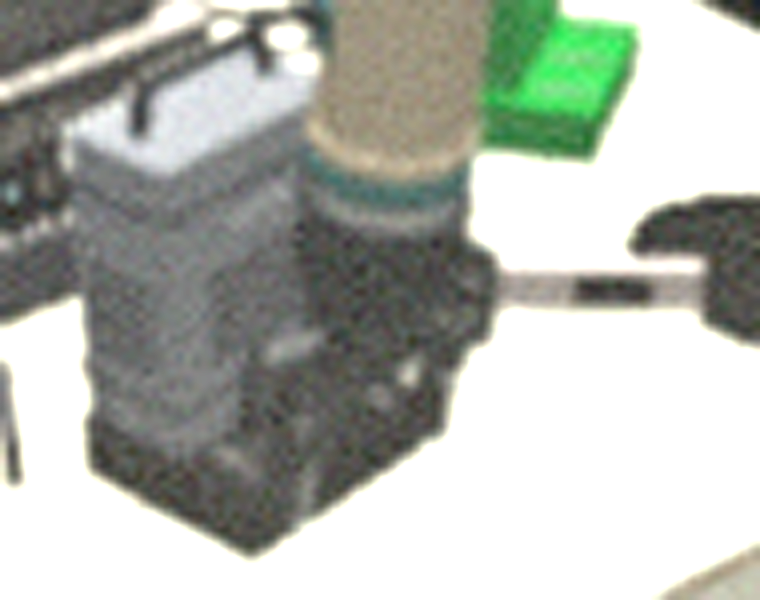

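Contact is made at the skid face: Fx is −9 N, the battery has moved 1.4 mm, and the picture shows the skid upright with the fingers at its near face (305,510). Now I'll push with gradual straightening.

```bash
cat >> h.py <<'E'
def push(os,z=-.026,tilt=8,a=.0575,b=.002):
    tg=[]
    for x,y,ps in os:
        c,s=np.cos(np.radians(ps)),np.sin(np.radians(ps)); tg.append((x-c*a+s*b,y-s*a-c*b,z,ps,tilt))
    go(*tg)
E
python3 -c "
from h import *
push([(.5332,.2168,10.3),(.558,.2155,6.5),(.580,.214,3),(.6,.213,0),(.6575,.213,0)])"
```

```text
now 7.25 [ 0.4763  0.2044 -0.0258] F [-6.7  1.4  2.4]
[ 0.0007 -0.      0.0003] [-0.07  0.39 -0.43]
[0.0246 0.0017 0.0035] [-0.59  0.4   3.34]
[0.0461 0.0034 0.0063] [-1.07  0.4   6.8 ]
[0.0657 0.0049 0.0089] [-1.47  0.4   9.78]
[0.1219 0.0147 0.0164] [-1.47  0.4   9.78]
```

Call:
servo_tool --series "0.005 0.0003 0.0007 -0.1 0 0.7 0; 0.01 0.0007 0.0014 -0.2 0 1.4 0; 0.015 0.001 0.002 -0.3 0 2.1 0; 0.02 0.0013 0.003 -0.4 0 2.8 0; 0.024 0.0017 0.0035 -0.6 0 3.3 0"

```text
clock: 7.75
position: [0.4996, 0.2066, -0.0262]
ee_rot: [-0.003, 0.996, 0.056, 0.065]
contact_force: [-6.9, 0.2, 2.9]
width: 0.0855
gripper_force: 3.5
```

```bash
python3 -c "
from h import *
case();push([(.580,.214,3),(.6,.213,0),(.6575,.213,0)])"
```

```text
battery origin [0.5587 0.2171] yaw deg -0.6 len 0.113 659.0
now 7.8 [ 0.5011  0.2069 -0.0261] F [-1.9 -0.5 -1.5]
[0.0215 0.0003 0.0028] [-0.44  0.37  3.42]
[0.0412 0.0005 0.0054] [-0.85  0.37  6.4 ]
[0.0978 0.007  0.013 ] [-0.85  0.37  6.4 ]
```

```bash
cat >> h.py <<'E'
def edge():
    "far and left edge of the case top, lines fitted on the z=.186 plane"
    im=eyes.get_image('top'); hsv=cv2.cvtColor(im,cv2.COLOR_RGB2HSV); roi=np.zeros(im.shape[:2],np.uint8); roi[130:215,150:212]=1
    m=cv2.inRange(hsv,(95,25,70),(125,130,150))*roi; m=cv2.morphologyEx(m,cv2.MORPH_CLOSE,np.ones((5,5)))
    c=max(cv2.findContours(m,0,2)[0],key=cv2.contourArea); m[:]=0; cv2.drawContours(m,[c],0,1,-1)
    cs=np.where(m.any(0))[0]; print("cols",cs.min(),cs.max(),"rows",np.where(m.any(1))[0][[0,-1]])
    for n,f in(("far",lambda q:np.where(q)[0].min()-.5),("near",lambda q:np.where(q)[0].max()+.5)):
        w=np.array([plane("top",(k,f(m[:,k])),.186) for k in cs[6:-6]])
        p=np.polyfit(w[:,1],w[:,0],1); r=w[:,0]-np.polyval(p,w[:,1]); g=abs(r)<.004; p=np.polyfit(w[g,1],w[g,0],1)
        print(n,"yaw",np.degrees(-np.arctan(p[0])).round(1),"x at y=.213",np.polyval(p,.213).round(4),"rms",r.std().round(4))
    ym=plane("top",((cs.min()+cs.max())/2,np.where(m.any(1))[0].mean()),.186); print("mid",ym.round(4))
    return m
E
python3 -c "
from h import *
edge()
real=eyes.get_image; eyes.get_image=lambda n:cv2.imread('pics/top0.png')[:,:,::-1].copy(); edge()"
```

```text
cols 159 196 rows [160 182]
far yaw 6.8 x at y=.213 0.6115 rms 0.0009
near yaw 6.7 x at y=.213 0.551 rms 0.0009
mid [0.5805 0.2167]
cols 157 195 rows [167 193]
far yaw 11.4 x at y=.213 0.5858 rms 0.0009
near yaw 11.3 x at y=.213 0.5243 rms 0.0008
mid [0.553 0.221]
```

Edge fits give yaw 6.7°, tracking as planned. I'll keep pushing.

Call:
servo_tool --series "0.005 0.0001 0.0007 -0.1 0 0.8 0; 0.01 0.0002 0.0013 -0.2 0 1.6 0; 0.015 0.0003 0.002 -0.3 0 2.4 0; 0.02 0.0003 0.0026 -0.4 0 3.2 0; 0.024 0.0003 0.003 -0.5 0 3.8 0"

```text
clock: 8.35
position: [0.528, 0.2097, -0.0252]
ee_rot: [-0.002, 0.997, 0.023, 0.069]
contact_force: [-4.0, -0.0, -2.9]
width: 0.0851
gripper_force: 1.8
```

```bash
python3 -c "
from h import *
edge();push([(.6,.213,0),(.625,.213,0),(.6575,.213,0)])"
```

```text
cols 160 196 rows [152 172]
far yaw 2.7 x at y=.213 0.639 rms 0.0008
near yaw 2.7 x at y=.213 0.5795 rms 0.001
mid [0.6082 0.2155]
now 8.4 [ 0.5292  0.2099 -0.0249] F [-2.7 -0.5 -1.5]
[ 0.013  -0.0005  0.003 ] [-0.4  -0.01  2.57]
[0.0377 0.0007 0.0064] [-0.4  -0.01  2.57]
[0.0699 0.0021 0.011 ] [-0.4  -0.01  2.57]
```

Call:
servo_tool --series "0.005 0 0.0008 -0.1 0 0.8 0; 0.01 -0.0003 0.0015 -0.2 0 1.6 0; 0.015 -0.0003 0.003 -0.4 0 2.4 0; 0.02 0 0.004 -0.4 0 2.6 0; 0.025 0.0003 0.0047 -0.4 0 2.6 0"

```text
clock: 8.9
position: [0.5524, 0.2106, -0.0256]
ee_rot: [0.0, 0.998, -0.0, 0.068]
contact_force: [-7.3, -0.0, 2.6]
width: 0.0852
gripper_force: 3.8
```

```bash
python3 -c "
from h import *
edge();push([(.6575,.213,0)])"
```

```text
cols 161 197 rows [145 164]
far yaw -0.7 x at y=.213 0.6626 rms 0.0
near yaw 1.7 x at y=.213 0.6028 rms 0.001
mid [0.6314 0.2127]
now 8.95 [ 0.5543  0.2108 -0.0254] F [-3.2 -0.  -1.2]
[ 0.0451 -0.0002  0.007 ] [-0.01 -0.   -0.02]
```

Call:
servo_tool --series "0.005 0 0.0007 0 0 0 0; 0.01 0 0.0014 0 0 0 0; 0.015 0 0.0021 0 0 0 0; 0.02 0 0.0028 0 0 0 0; 0.025 0 0.0036 0 0 0 0"

```text
clock: 9.45
position: [0.5778, 0.2105, -0.0257]
ee_rot: [0.0, 0.998, -0.0, 0.068]
contact_force: [-8.5, 0.2, 5.7]
width: 0.0853
gripper_force: 4.3
```

Call:
servo_tool --series "0.003 0 0.0004 0 0 0 0; 0.006 0 0.0008 0 0 0 0; 0.009 0 0.0012 0 0 0 0; 0.012 0 0.0017 0 0 0 0; 0.015 0 0.002 0 0 0 0"

```text
clock: 9.95
position: [0.593, 0.2105, -0.0256]
ee_rot: [0.0, 0.998, -0.0, 0.069]
contact_force: [-7.5, 0.2, 2.3]
width: 0.0853
gripper_force: 3.4
```

```bash
python3 -c "
from h import *
edge();push([(.6575,.213,0)])"
```

```text
cols 161 197 rows [132 156]
far yaw 2.8 x at y=.213 0.7018 rms 0.0008
near yaw -0.6 x at y=.213 0.6438 rms 0.0
mid [0.6641 0.2131]
now 10.0 [ 0.5942  0.2106 -0.0255] F [-4.6  0.1 -0.6]
[ 0.0057 -0.0004  0.0013] [ 0.    0.03 -0.01]
```

Call:
servo_tool --series "0.001 0 0.0001 0 0 0 0; 0.002 0 0.0003 0 0 0 0; 0.003 0 0.0004 0 0 0 0; 0.004 0 0.0006 0 0 0 0; 0.005 0 0.0007 0 0 0 0"

```text
clock: 10.5
position: [0.5979, 0.2106, -0.0256]
ee_rot: [0.0, 0.998, -0.0, 0.068]
contact_force: [-10.0, 0.6, 5.2]
width: 0.0853
gripper_force: 5.0
```

Call:
servo_tool --series "0.001 0 0.0001 0 0 0 0; 0.002 0 0.0003 0 0 0 0; 0.003 0 0.0004 0 0 0 0; 0.003 0 0.0004 0 0 0 0; 0.003 0 0.0004 0 0 0 0"

```text
clock: 11.0
position: [0.5976, 0.2105, -0.0258]
ee_rot: [0.0, 0.998, -0.0, 0.066]
contact_force: [-13.3, 1.4, 10.6]
width: 0.0856
gripper_force: 7.0
```

```bash
python3 -c "
from h import *
edge();push([(.6575,.213,0)])"
```

```text
cols 161 197 rows [131 149]
far yaw -0.7 x at y=.213 0.7066 rms 0.0
near yaw 2.4 x at y=.213 0.6479 rms 0.0009
mid [0.6767 0.2132]
now 11.05 [ 0.5977  0.2105 -0.0257] F [-14.4   1.5   9.7]
[ 0.0023 -0.0005  0.0006] [ 0.05  0.45 -0.01]
```

Call:
servo_tool --series "0.002 0 0 0 0 0 0; 0.004 0 0 0 0 0 0; 0.005 0 0 0 0 0 0; 0.006 0 0 0 0 0 0; 0.006 0 0 0 0 0 0"

```text
clock: 11.55
position: [0.5973, 0.2104, -0.0258]
ee_rot: [0.001, 0.998, -0.0, 0.06]
contact_force: [-25.1, 1.8, 17.5]
width: 0.0853
gripper_force: 12.5
```

```bash
python3 -c "
from h import *
im=eyes.get_image('top'); go(); print(manip.get_state()['moment'])
g=cv2.cvtColor(im,cv2.COLOR_RGB2GRAY)
for c in (165,170,175,179,183,188,193): print(c,g[126:160,c].tolist())
g0=cv2.imread('pics/top0.png',0); print('orig'); 
for c in (170,188): print(c,g0[126:160,c].tolist())"
```

```text
now 11.6 [ 0.5974  0.2104 -0.0257] F [-25.1   1.8  18.2]
[0.50151987 3.32177631 0.24789788]
165 [8, 24, 161, 205, 165, 122, 117, 115, 114, 114, 92, 60, 49, 35, 30, 84, 108, 110, 111, 112, 113, 112, 112, 102, 49, 45, 27, 39, 40, 38, 30, 29, 85, 103]
170 [9, 163, 205, 205, 146, 108, 112, 111, 111, 110, 73, 28, 17, 12, 99, 112, 111, 112, 112, 114, 114, 113, 112, 101, 48, 46, 32, 39, 35, 39, 54, 95, 108, 117]
175 [7, 169, 205, 206, 144, 110, 113, 112, 113, 111, 70, 27, 14, 29, 104, 113, 112, 111, 110, 111, 112, 110, 111, 98, 44, 43, 36, 38, 22, 83, 103, 111, 121, 128]
179 [22, 174, 205, 175, 121, 110, 111, 113, 114, 113, 69, 27, 17, 27, 103, 112, 112, 112, 110, 111, 109, 110, 110, 102, 41, 44, 34, 28, 91, 105, 114, 123, 130, 132]
183 [50, 179, 206, 168, 118, 111, 110, 111, 109, 111, 68, 25, 14, 28, 103, 108, 110, 110, 110, 113, 112, 112, 114, 102, 38, 101, 98, 108, 117, 122, 129, 131, 137, 145]
188 [177, 202, 203, 163, 114, 111, 111, 109, 108, 108, 64, 24, 15, 30, 108, 111, 110, 111, 111, 112, 113, 114, 114, 101, 38, 53, 30, 31, 31, 39, 41, 57, 57, 74]
193 [181, 203, 202, 161, 114, 111, 112, 113, 112, 111, 110, 111, 67, 32, 42, 111, 113, 112, 114, 114, 114, 113, 114, 98, 38, 53, 32, 39, 38, 24, 31, 38, 28, 28]
orig
170 [5, 162, 204, 204, 205, 203, 205, 205, 152, 166, 137, 71, 53, 50, 28, 10, 52, 186, 200, 199, 200, 199, 199, 200, 200, 200, 200, 200, 201, 200, 200, 200, 200, 200]
188 [175, 201, 202, 203, 202, 202, 203, 204, 158, 191, 107, 56, 50, 33, 20, 18, 101, 196, 201, 200, 200, 200, 200, 199, 199, 199, 199, 200, 199, 200, 199, 200, 199, 199]
```

```bash
python3 -c "
from h import *
for r in (129,129.4,129.8): print('far',plane('top',(179,r),.186), 'near',plane('top',(179,r+20.3),.186))
for r in (138.8,139.4,140): print('stop',plane('top',(179,r),.045))
print('stop base',plane('top',(170,141.8),0),plane('top',(188,141.4),0), 'dock back top',plane('top',(179,136),.045))
"
```

```text
far [0.71132799 0.21370186] near [0.64757285 0.21284811]
far [0.71006129 0.21368326] near [0.64632687 0.21283311]
far [0.70879502 0.21366472] near [0.64508127 0.21281818]
stop [0.71351182 0.23066819]
stop [0.71144203 0.23064047]
stop [0.70937325 0.23061293]
stop base [0.71382295 0.26739314] [0.71449665 0.20486324] dock back top [0.72318431 0.23079988]
```

The module is home: a firm 25 N stop, the case's far edge at x ≈.710–.712 against the stop face at ≈.712, and yaw matching the dock. I'll back off, rise, and plan the gate.

Call:
servo_tool --series "-0.006 0 -0.0006 0 0 0 0; -0.015 0 -0.002 0 0 0 0; -0.04 0 -0.006 0 0 0 0; -0.07 0 -0.01 0 0 0 0; -0.1 0 -0.02 0 0 0 0"

```text
clock: 12.1
position: [0.5083, 0.211, -0.0185]
ee_rot: [-0.001, 0.997, -0.0, 0.072]
contact_force: [-0.6, -0.7, -0.8]
width: 0.0853
gripper_force: 0.0
```

Call:
servo_tool --series "-0.01 0 -0.03 0 0 0 1; -0.01 0 -0.07 0 0 0 1; -0.01 0 -0.11 0 0 0 1; 0 0 -0.15 0 -4 0 1; 0.01 0 -0.19 0 -8 0 1"

```text
clock: 12.6
position: [0.4915, 0.2111, 0.1741]
ee_rot: [-0.001, 1.0, 0.001, 0.002]
contact_force: [1.5, 0.3, -0.1]
width: 0.0124
gripper_force: 0.0
```

```bash
python3 -c "
from h import *
edge()
im=eyes.get_image('top'); hsv=cv2.cvtColor(im,cv2.COLOR_RGB2HSV)
print(im[200:208,250:258].mean(2).astype(int))
s=manip.get_state(); print(s['qpos'],s['width'])
go((.45,0.05,.2,0,0),(.52,-.03,.15,0,0))"
```

```text
cols 161 197 rows [131 149]
far yaw -0.7 x at y=.213 0.7066 rms 0.0
near yaw 1.9 x at y=.213 0.6477 rms 0.0009
mid [0.6767 0.2132]
[[168 197 199 199 200 201 157  14]
 [172 180 195 199 200 200 158  14]
 [173 170 176 192 195 200 157  16]
 [167 170 169 163 170 195 158  17]
 [120 165 172 175 170 168 149  16]
 [127 125 168 170 171 163 112  16]
 [190 144 115 158 164 173 146  17]
 [198 189 152 119 135 167 157  18]]
[ 2.73780281e-01  2.26710705e-01  1.61890698e+00 -6.24535333e-04
  1.27561970e+00  1.84583443e+00] 0.0002920017024934401
now 12.7 [0.4998 0.2122 0.1782] F [ 0.4  0.2 -0.2]
[-0.0492  0.1621 -0.0236] [-0.28 -1.13 -0.06]
[0.0199 0.2423 0.0274] [-0.28 -1.13 -0.06]
```

```bash
python3 -c "
from h import *
go((.5427,-.007,.178,0,0),(.5427,-.007,.06,0,0),(.5427,-.007,.008,0,0))"
```

```text
now 12.7 [0.4998 0.2122 0.1782] F [ 0.4  0.2 -0.2]
[ 4.310e-02  2.192e-01 -1.000e-04] [-0.28 -1.13 -0.06]
[0.0408 0.2197 0.1179] [-0.28 -1.13 -0.06]
[0.0398 0.22   0.1699] [-0.28 -1.13 -0.06]
```

Call:
servo_tool --series "0.008 0.045 0 0 0 0 1; 0.017 0.09 0 0 0 0 1; 0.025 0.135 0 0 0 0 1; 0.034 0.18 0 0 0 0 1; 0.043 0.219 0 0 -1.1 0 1"

```text
clock: 13.2
position: [0.5344, -0.0113, 0.171]
ee_rot: [0.001, 1.0, -0.0, -0.008]
contact_force: [1.0, -0.0, -0.6]
width: -0.0001
gripper_force: 0.0
```

```bash
python3 -c "
from h import *
go((.5427,-.007,.06,0,0),(.5427,-.007,.008,0,0))"
```

```text
now 13.2 [ 0.5344 -0.0113  0.171 ] F [ 1.  -0.  -0.6]
[ 0.01   -0.0045  0.1108] [ 0.1   0.86 -0.03]
[ 0.0107 -0.0046  0.1628] [ 0.1   0.86 -0.03]
```

Call:
servo_tool --series "0.002 0 0.01 0 0.5 0 1; 0.003 0 0.04 0 0.8 0 1; 0.003 0 0.07 0 0.8 0 1; 0.003 0 0.1 0 0.8 0 1; 0.003 0 0.105 0 0.8 0 1"

```text
clock: 13.7
position: [0.5324, -0.0087, 0.0624]
ee_rot: [0.0, 1.0, -0.0, -0.005]
contact_force: [-0.6, 0.7, 0.2]
width: -0.0003
gripper_force: 0.0
```

```bash
python3 -c "
from h import *
go((.5427,-.007,.008,0,0)); 
p0=proj('scene',[[.5427,-.007,z] for z in (.06,.04,.02,0)]);print(p0.round(1))
p0=proj('top',[[.5427,-.007,z] for z in (.06,.0)]);print(p0.round(1))
im=eyes.get_image('scene').max(2); c=int(p0[0,0]); 
c=int(proj('scene',[.5427,-.007,.03])[0,0])
print(c);print(im[165:215,c-6:c+8:2].T.tolist())"
```

```text
now 13.7 [ 0.5324 -0.0087  0.0624] F [-0.6  0.7  0.2]
[ 0.0108 -0.0018  0.0543] [ 0.01  0.52 -0.  ]
[[255.1 188.8]
 [255.  193.1]
 [255.  197.3]
 [254.9 201.4]]
[[250.4 188. ]
 [249.9 190.3]]
255
[[57, 50, 35, 33, 43, 34, 65, 86, 115, 118, 117, 112, 118, 103, 82, 67, 64, 65, 62, 82, 137, 178, 184, 182, 183, 181, 180, 182, 179, 184, 186, 183, 167, 138, 96, 82, 81, 90, 112, 147, 174, 185, 183, 183, 182, 179, 183, 180, 181, 180], [89, 86, 53, 53, 39, 40, 45, 50, 74, 107, 120, 110, 113, 112, 86, 70, 65, 69, 67, 80, 132, 178, 184, 182, 179, 178, 181, 181, 182, 183, 184, 174, 161, 139, 90, 67, 71, 76, 103, 142, 168, 180, 180, 185, 183, 182, 182, 181, 180, 179], [36, 39, 40, 36, 40, 33, 41, 42, 44, 65, 88, 97, 99, 94, 76, 60, 58, 65, 69, 78, 123, 159, 175, 180, 177, 184, 182, 184, 180, 184, 183, 174, 160, 136, 80, 42, 30, 44, 93, 149, 180, 183, 181, 180, 181, 181, 180, 179, 184, 179], [40, 39, 40, 46, 36, 43, 40, 49, 47, 43, 35, 40, 40, 38, 38, 41, 57, 87, 131, 166, 172, 167, 165, 177, 187, 183, 184, 182, 180, 183, 182, 178, 164, 138, 81, 33, 34, 48, 93, 149, 177, 181, 182, 184, 181, 180, 179, 182, 181, 183], [47, 37, 39, 46, 38, 39, 39, 41, 32, 46, 55, 56, 60, 60, 64, 59, 66, 102, 146, 182, 184, 181, 172, 164, 175, 181, 183, 184, 181, 172, 157, 162, 171, 141, 77, 36, 44, 50, 96, 150, 180, 180, 180, 181, 181, 177, 184, 180, 182, 182], [39, 38, 37, 31, 39, 46, 39, 42, 46, 64, 69, 64, 69, 63, 69, 78, 89, 129, 165, 181, 183, 180, 183, 175, 171, 174, 167, 133, 91, 61, 44, 65, 119, 136, 85, 39, 37, 42, 90, 149, 179, 180, 179, 181, 182, 179, 179, 179, 184, 183], [40, 34, 44, 37, 39, 44, 67, 90, 123, 132, 133, 139, 137, 137, 142, 160, 177, 176, 182, 181, 182, 183, 181, 184, 172, 146, 91, 46, 41, 33, 34, 58, 113, 136, 90, 63, 58, 67, 101, 152, 182, 187, 182, 179, 179, 182, 182, 182, 178, 181]]
```

The closed tip ends around row 182, i.e. ≈30 mm above the reported TCP, consistent with the earlier offset. So TCP z ≈ −0.012 puts the tip at ≈15–18 mm.

Call:
servo_tool --series "0.011 -0.002 0.002 0 0.3 0 1; 0.011 -0.002 0.02 0 0.5 0 1; 0.011 -0.002 0.04 0 0.5 0 1; 0.011 -0.002 0.055 0 0.5 0 1; 0.011 -0.002 0.06 0 0.5 0 1"

```text
clock: 14.25
position: [0.5463, -0.0064, 0.0056]
ee_rot: [0.0, 1.0, 0.0, 0.003]
contact_force: [0.1, -0.3, 0.4]
width: -0.0001
gripper_force: 0.0
```

Call:
servo_tool --series "0 0 0.003 0 0 0 1; 0 0 0.006 0 0 0 1; 0 0 0.009 0 0 0 1; 0 0 0.011 0 0 0 1; 0 0 0.011 0 0 0 1"

```text
clock: 14.75
position: [0.5444, -0.0064, -0.0057]
ee_rot: [0.0, 1.0, 0.0, 0.002]
contact_force: [0.3, 0.2, 0.4]
width: 0.0001
gripper_force: 0.0
```

```bash
cat >> h.py <<'E'
H=np.array([.588,.099])
def gate(al,c=.02,r=.11,z=-.012):
    tg=[]
    for a in np.radians(al):
        q=H+r*np.array([-np.sin(a),np.cos(a)])-c*np.array([np.cos(a),np.sin(a)]); tg.append((*q,z,0,0))
    print(al); go(*tg)
E
python3 -c "
from h import *
gate([139,125,110,95,80])"
```

```text
[139, 125, 110, 95, 80]
now 14.75 [ 0.5444 -0.0064 -0.0057] F [0.3 0.2 0.4]
[-0.0135 -0.0092  0.0063] [ 0.   -0.17  0.04]
[-0.035  -0.0259  0.0062] [ 0.   -0.17  0.04]
[-0.0529 -0.049   0.0061] [ 0.   -0.17  0.04]
[-0.0642 -0.0759  0.0061] [ 0.   -0.17  0.04]
[-0.0681 -0.1048  0.0061] [ 0.   -0.17  0.04]
```

Call:
servo_tool --series "-0.007 -0.004 0.003 0 0 0 1; -0.0135 -0.009 0.006 0 0 0 1; -0.024 -0.017 0.006 0 0 0 1; -0.035 -0.026 0.006 0 0 0 1; -0.044 -0.037 0.006 0 0 0 1"

```text
clock: 15.25
position: [0.4988, 0.0314, -0.0118]
ee_rot: [-0.0, 1.0, 0.0, 0.001]
contact_force: [0.6, -0.6, -0.1]
width: 0.0002
gripper_force: 0.3
```

```bash
cat >> h.py <<'E'
def bar(ret=False):
    "gate angle by sampling light-grey bar: bench differs; compare with picture before, new light pixels off"
    im=eyes.get_image('top').astype(int); old=cv2.imread('pics/top0.png')[:,:,::-1].astype(int)
    d=np.abs(im-old).sum(2)>60; out=[]
    for a in range(0,150,2):
        t=np.radians(a); P=[[H[0]-r*np.sin(t),H[1]+r*np.cos(t),.043] for r in np.linspace(.03,.15,25)]
        px=proj('top',P).round().astype(int); v=im[px[:,1],px[:,0]].mean(1); out.append((a,int(((v>110)&(v<188)).sum())))
    print([o for o in out if o[1]>9])
E
python3 -c "
from h import *
bar();gate([118,110,102,94,86,78])"
```

```text
[(82, 12), (88, 15), (90, 20), (92, 16), (94, 19), (96, 11), (108, 11), (110, 11), (112, 11), (114, 12), (116, 13), (118, 15), (120, 11), (122, 12), (124, 12), (126, 13), (128, 15), (130, 15), (132, 15), (134, 17), (136, 19), (138, 21), (140, 21), (142, 22), (144, 22), (146, 22), (148, 22)]
[118, 110, 102, 94, 86, 78]
now 15.3 [ 0.4963  0.0331 -0.012 ] F [-1.7  0.9 -0.4]
[ 0.0039  0.0034 -0.    ] [-0.08  0.05  0.07]
[-0.0049 -0.0095  0.    ] [-0.08  0.05  0.07]
[-0.0118 -0.0235  0.    ] [-0.08  0.05  0.07]
[-0.0166 -0.0383  0.0001] [-0.08  0.05  0.07]
[-0.0194 -0.0536  0.0001] [-0.08  0.05  0.07]
[-0.02   -0.0692  0.0001] [-0.08  0.05  0.07]
```

Call:
servo_tool --series "-0.005 -0.0095 0 0 0 0 1; -0.012 -0.0235 0 0 0 0 1; -0.0165 -0.038 0 0 0 0 1; -0.0195 -0.0535 0 0 0 0 1; -0.02 -0.069 0 0 0 0 1"

```text
clock: 15.8
position: [0.4796, 0.101, -0.0119]
ee_rot: [0.0, 1.0, 0.001, 0.001]
contact_force: [0.8, -1.3, 0.0]
width: 0.0001
gripper_force: 0.4
```

```bash
python3 -c "
from h import *
bar();gate([70,62,54,46,38])"
```

```text
[(20, 10), (22, 11), (24, 10), (32, 11), (34, 12), (36, 13), (38, 17), (40, 16), (42, 17), (44, 19), (46, 19), (48, 19), (50, 19), (52, 16), (54, 17), (56, 19), (58, 19), (60, 19), (62, 21), (64, 19), (66, 19), (68, 18), (70, 17), (72, 18), (74, 18), (76, 18), (78, 19), (80, 19), (82, 17), (84, 15), (86, 15), (88, 15), (90, 15), (92, 16), (94, 15), (96, 15), (98, 15), (100, 17), (102, 19), (104, 20), (106, 14), (108, 15), (110, 17), (112, 18), (114, 19), (116, 17), (118, 14), (120, 14), (122, 13), (124, 13), (126, 12), (128, 10)]
[70, 62, 54, 46, 38]
now 15.85 [ 0.4797  0.103  -0.0119] F [-0.5  0.9  0.3]
[-0.0019 -0.0149  0.0001] [-0.09 -0.16  0.09]
[ 0.0018 -0.03    0.0002] [-0.09 -0.16  0.09]
[ 0.0076 -0.0445  0.0002] [-0.09 -0.16  0.09]
[ 0.0153 -0.058   0.0003] [-0.09 -0.16  0.09]
[ 0.0249 -0.0704  0.0003] [-0.09 -0.16  0.09]
```

The bar is gone from 130–148°, so the gate is following. I'll continue.

Call:
servo_tool --series "-0.002 -0.015 0 0 0 0 1; 0.002 -0.03 0 0 0 0 1; 0.0075 -0.0445 0 0 0 0 1; 0.015 -0.058 0 0 0 0 1; 0.025 -0.07 0 0 0 0 1"

```text
clock: 16.35
position: [0.5058, 0.1709, -0.0119]
ee_rot: [0.0, 1.0, 0.001, 0.001]
contact_force: [-0.2, -0.2, -1.0]
width: 0.0002
gripper_force: 0.3
```

```bash
python3 -c "
from h import *
gate([30,22,15,10,6,3,0,-3])"
```

```text
[30, 22, 15, 10, 6, 3, 0, -3]
now 16.35 [ 0.5058  0.1709 -0.0119] F [-0.2 -0.2 -1. ]
[ 0.0099 -0.0134  0.0001] [ 0.   -0.15  0.07]
[ 0.0225 -0.0226  0.0001] [ 0.   -0.15  0.07]
[ 0.0344 -0.0292  0.0002] [ 0.   -0.15  0.07]
[ 0.0434 -0.0329  0.0002] [ 0.   -0.15  0.07]
[ 0.0508 -0.0354  0.0002] [ 0.   -0.15  0.07]
[ 0.0565 -0.0369  0.0002] [ 0.   -0.15  0.07]
[ 0.0622 -0.0381  0.0002] [ 0.   -0.15  0.07]
[ 0.068  -0.0389  0.0003] [ 0.   -0.15  0.07]
```

Call:
servo_tool --series "0.01 -0.0135 0 0 0 0 1; 0.0225 -0.0225 0 0 0 0 1; 0.034 -0.029 0 0 0 0 1; 0.043 -0.033 0 0 0 0 1; 0.051 -0.0355 0 0 0 0 1"

```text
clock: 16.85
position: [0.557, 0.2055, -0.0119]
ee_rot: [0.0, 1.0, 0.0, 0.001]
contact_force: [-0.2, -0.6, 1.1]
width: 0.0
gripper_force: 0.3
```

Call:
servo_tool --series "0.002 0 0 0 0 0 1; 0.004 -0.0005 0 0 0 0 1; 0.006 -0.001 0 0 0 0 1; 0.008 -0.001 0 0 0 0 1; 0.01 -0.0015 0 0 0 0 1"

```text
clock: 17.35
position: [0.566, 0.2064, -0.0117]
ee_rot: [0.0, 1.0, 0.0, 0.001]
contact_force: [-0.7, 0.1, -0.5]
width: -0.0001
gripper_force: 0.2
```

Call:
servo_tool --series "0.0015 0 0 0 0 0 1; 0.003 0 0 0 0 0 1; 0.0045 0 0 0 0 0 1; 0.006 0 0 0 0 0 1; 0.0075 0 0 0 0 0 1"

```text
clock: 17.85
position: [0.5711, 0.2067, -0.0117]
ee_rot: [0.0, 1.0, 0.0, -0.001]
contact_force: [-7.2, 1.2, 5.9]
width: -0.0
gripper_force: 3.9
```

Call:
servo_tool --series "0.001 0 0 0 0 0 1; 0.002 0 0 0 0 0 1; 0.003 0 0 0 0 0 1; 0.004 0 0 0 0 0 1; 0.004 0 0 0 0 0 1"

```text
clock: 18.35
position: [0.5708, 0.2067, -0.0118]
ee_rot: [0.0, 1.0, 0.0, -0.005]
contact_force: [-12.8, 0.6, 9.7]
width: -0.0
gripper_force: 6.4
```

A firm stop at TCP x ≈.571, where the shut gate should be. I'll back off, clear the view, and verify.

Call:
servo_tool --series "-0.005 0 0 0 0 0 1; -0.012 0 0 0 0 0 1; -0.03 0 0 0 0 0 1; -0.06 0 -0.01 0 0 0 1; -0.09 0 -0.03 0 0 0 1"

```text
clock: 18.85
position: [0.4864, 0.2061, 0.017]
ee_rot: [0.0, 1.0, 0.0, 0.001]
contact_force: [-0.1, 1.2, 0.6]
width: -0.0003
gripper_force: 0.0
```

Call:
servo_tool --series "-0.01 0 -0.04 0 0 0 1; -0.01 0.04 -0.07 0 0 0 1; -0.02 0.08 -0.1 0 0 0 1; -0.03 0.125 -0.13 0 0 0 1; -0.03 0.17 -0.15 0 0 0 1"

```text
clock: 19.35
position: [0.4573, 0.04, 0.1679]
ee_rot: [0.0, 1.0, 0.001, 0.003]
contact_force: [2.1, 1.4, 0.7]
width: -0.0001
gripper_force: 0.0
```

Call:
servo_tool --series "0 0.045 0 0 0 0 1; 0 0.09 0 0 0 0 1; 0 0.13 0 0 0 0 1; 0 0.13 0 0 0 0 1; 0 0.13 0 0 0 0 1"

```text
clock: 19.85
position: [0.4577, -0.0897, 0.1659]
ee_rot: [-0.0, 1.0, -0.001, 0.002]
contact_force: [-1.3, 0.4, -0.2]
width: -0.0
gripper_force: 0.0
```

```bash
python3 -c "
from h import *
edge();go()
im=eyes.get_image('top'); cv2.imwrite('pics/end_top.png',im[:,:,::-1]); cv2.imwrite('pics/end_sc.png',eyes.get_image('scene')[:,:,::-1])
g=im.mean(2).astype(int)
for y in (.11,.13,.16,.19,.22,.25,.27): 
    u,v=proj('top',[.588,y,.043])[0]; print(y,round(v,1),g[int(v)-7:int(v)+8,int(round(u))].tolist(),'from row',int(v)-7)
old=cv2.imread('pics/top0.png').mean(2); d=(abs(im.mean(2)-old)>30).astype(np.uint8); d=cv2.morphologyEx(d,cv2.MORPH_OPEN,np.ones((3,3)))
n,_,st,_=cv2.connectedComponentsWithStats(d); print(st[1:])
"
```

```text
cols 161 197 rows [130 149]
far yaw -0.2 x at y=.213 0.7067 rms 0.0006
near yaw -0.6 x at y=.213 0.647 rms 0.0
mid [0.6782 0.2132]
now 19.9 [ 0.4575 -0.0886  0.1658] F [ 0.7  0.5 -0.4]
0.11 175.5 [192, 192, 192, 192, 180, 76, 114, 172, 160, 91, 60, 117, 193, 193, 193] from row 168
0.13 175.5 [43, 95, 163, 175, 193, 186, 145, 167, 155, 111, 115, 192, 192, 193, 193] from row 168
0.16 175.6 [24, 25, 27, 27, 9, 70, 190, 166, 165, 151, 97, 192, 191, 193, 192] from row 168
0.19 175.7 [24, 25, 25, 24, 9, 47, 145, 164, 166, 152, 75, 164, 193, 192, 193] from row 168
0.22 175.7 [22, 25, 23, 25, 12, 5, 39, 123, 165, 155, 63, 136, 191, 192, 192] from row 168
0.25 175.8 [48, 48, 46, 22, 14, 24, 97, 139, 165, 162, 82, 135, 193, 192, 191] from row 168
0.27 175.9 [56, 56, 56, 57, 80, 123, 191, 191, 192, 191, 191, 191, 193, 191, 192] from row 168
[[ 157  129   54   85 3093]
 [ 248  172   77   82 2711]
 [ 243  199    3    3    9]
 [ 291  259   13   15  115]
 [ 247  268    4    4   15]
 [ 247  273    8   13   52]
 [ 240  282    5    4   18]
 [ 476  283   18   10   78]
 [ 242  284  111  100 3662]
 [ 247  287    5    3   15]
 [ 460  288    6    3   18]
 [ 483  289   29   44  848]
 [ 149  290  104   93 3055]
 [ 364  290   89   89 1092]
 [ 327  296   25   54  732]
 [ 446  296   30   16  219]
 [ 472  305    7   18   77]
 [ 232  316   10    7   49]
 [ 436  329    3    4   12]
 [ 161  330    4    4   15]
 [ 507  330    5    7   28]
 [ 490  333   16    8   89]
 [ 432  336   20   31  277]
 [ 142  338   16   35  197]
 [ 454  338   29   16  204]
 [ 254  344    6    5   24]
 [ 263  347    3    3    9]
 [ 231  348   40   36 1041]
 [ 267  348    4    3   12]
 [ 338  349   25   35  606]
 [ 394  354    4    3   12]
 [ 430  359    4    3   12]
 [ 395  364    3    3    9]
 [ 371  379    3    3    9]
 [ 202  381    3    3    9]
 [ 382  380    3    4   12]]
```

The gate lies straight across the mouth, parallel to the stop. The battery is home, the bystanders' pixels are unchanged, and the arm is clear.

```bash
python3 -c "
from rig import manip
print(manip.sign_off())"
```

```text
the job is handed in; nothing more can be done
None
```

I pushed the battery module upright by its skid until it stopped firmly against the back stop, pushed the gate shut to its end stop, left the bystanders where they stood, and handed the job in at about 20 s; early on, the raised fingers passed over the skid once without any contact force or movement.

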